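# Index the flange table to its notch and lock it

### The arm

A 7-joint arm with a two-finger parallel gripper is mounted at the origin on the work surface. World frame = base frame: x ahead of the robot, y to its left, z up, the work surface at z = 0. Lengths are in m, angles in rad, forces in N, time in s.
With the tool pointing down it reaches from about 0.425 to 0.95 m from the base axis. Payload 4.7 kg.
Tool frame: the origin (TCP) lies at the very end of the fingers, on their centre line; the grasp point (between the pads) lies 19 mm behind it; x points along the fingers, z is the direction in which the jaws open and shut, and the axes are right-handed (so a half turn about x gives the same grasp; the last joint's range is limited). The gripper opens to 85 mm and grips with 20 to 120 N. Pads are 22 mm wide; open, the fingers measure 114 mm over their backs; the gripper's body (76 mm by 85 mm) begins 54 mm behind the grasp point. The pads swing forward as they close: fully open they stand 13 mm farther back than shut.
Start: joints at [-1.324, 0.469, -0.049, 1.532, 0.024, 1.141, -0.082], TCP at [0.184, 0.65, 0.201] pointing down, gripper open.
Joint ranges: [-2.59, 2.59], [-0.33, 1.99], [-1.39, 1.29], [0.1, 2.45], [-1.04, 4.18], [0.21, 1.99], [-2.66, 2.66]. Speed limits (rad/s): [2.57, 2.57, 3.14, 3.14, 3.14, 3.14, 3.14].

### API

Orientations are given as a unit quaternion [x, y, z, w].
In Python, from workcell import env, imaging gives the robot as it stands.
- The arm moves only by the shell command python3 -m pendant 'ROWS' [FORCE]. ROWS is JSON, a list that holds one entry, the list of rows, each a list of 7 numbers: the closure in counts, from 0 (fully open) to 255 (shut), then the shift along the world's x, y, z in cm, then the turn, a rotation vector about the world's x, y, z in degrees. A call has exactly 5 rows; each row is the pose to reach, as a shift and turn from the pose commanded when the call began; what a row does not reach only later rows make up. A row lasts 1/8 s, in which the tool goes at most 62.5 mm and 10.7 degrees, less where a joint would pass 70% of its speed; a pose out of reach is approached as far as the arm can. A call with a gripper value outside its range is refused whole. The fingers move at their own pace and stop on an object; FORCE is the grip in N (left out, the last holds). Time passes only in rows, so rows that repeat a pose let the fingers close, or fill a call up. It gives the time, the measured TCP pose, the force and the opening at its end, in the units of the state.
- env.sense(): the state, without advancing time (a new reading comes with each control period).
- imaging.snapshot(name): name is "scene" or "top" or "wrist"; returns the picture (384x512x3 uint8, red, green, blue); there is no depth.
- imaging.calibration(name): a dict with "vfov" (degrees; the focal length in pixels is half the picture's height over the tangent of half this angle, whatever the lens; pixels are square), "cx", "cy" (the principal point, pixels), "dist_coeffs" ([k1, k2, p1, p2, k3] as OpenCV has them; the pictures are not rectified), "R" (3x3) and "t" (3): a world point X has camera coordinates R X + t. Camera axes: x right, y down, z forward; pixel columns grow to the right and rows downward; lengths in m; the calibration is good to about 2 mm. A picture is of the moment at which its call begins: read the wrist's pose just before it. calibration takes no time and is no camera call; for the wrist camera it gives the pose at the moment of the call.
- env.finish_job(): hands the job in, once; it reports no verdict.
The state is a dict: "time_s": time; "q": joint angles; "qvel": joint speeds; "joint_efforts": joint torques, N m; "ee_pos": TCP position; "ee_rot": TCP orientation; "wrist_force": force on the tool from outside, world axes, zero at the start; "ft_torque": the same for the moment, N m; "opening": finger opening in m.
Only numpy, scipy, OpenCV 4.12 (cv2) and the standard library are available. Lean on these libraries where they do the work, as an engineer would, in place of code of your own. Each camera call takes 0.05 s, during which the arm holds its last target.

### The job

Index the pipe flange on to its drilling station. Pull the red lock pin right up out of the index disc, turn the faceplate slowly clockwise (seen from above) by its black T-bar until you feel it drop into the hidden notch, let go so that it settles there, then push the lock pin fully home so that its collar sits down on the bush. Never force the pin against the disc, and leave the things standing around the fixture where they are.

Things in the scene. Friction and masses are not known exactly. Their poses are not given: they have to be found in the camera images.
- fixture: dark green cast housing of a hand indexing table, bolted to the bench: drum 230 mm in diameter, 55 mm high, with four low bolting lugs (14 mm high, reaching 147 mm from the axis). Origin on the bench on the vertical turning axis, z up. The lock pin stands 95 mm from the axis on its +y side. It never moves.
- bush (a point): centre of the top face of the fixed steel guide bush (26 mm in diameter, 20 mm high) of the lock pin, 75 mm above the bench, z up. Collar height above it: 0 = pin fully home; 9 to 11 mm = start, nose in the wide shallow loading slot of the disc, which stops the table short of the notch; 15 mm = nose on the disc's blank face, not locked; 20 mm = right up against its stop.
- lock_pin: captive pin sliding straight up and down in the bush: steel collar 24 mm in diameter under a red round grip, 28 mm in diameter, 10 to 34 mm above this origin. Origin: centre of the collar's underside. The 10 mm round-nosed pin goes home only when its 13 mm lock hole is under it, which is so only with the table in its notch. More than 20 N of the pin on the disc would mark it.
- pin_grip (a point): centre of the red grip, 22 mm above the collar's underside: the place to pinch it, 28 mm wide. The grip's flat top is 12 mm above this point. The pin stays where it is left; it takes about 5 N to raise and 3 N to lower it.
- faceplate: turning part: steel faceplate 140 mm in diameter, 57 to 71 mm above the bench; on it a rusty pipe flange, 104 mm in diameter, its top at 85 mm, held by a nut (top at 99 mm); above that the black T-bar. Origin on the turning axis 57 mm above the bench, z up, x along the T-bar. The index disc turns with it, hidden. Its notch is marked nowhere: 0.4 to 1.4 rad clockwise of the start.
- bar_grip (a point): centre of the T-bar, on the axis, 127 mm above the bench. Bar 70 mm long, 14 mm wide (pinch here), 24 mm tall, on a 13 mm stem. Turning takes an even 0.05 to 0.1 N m; in the last 0.07 rad before the notch a spring ball drops in and the torque dips by 0.15 to 0.3 N m (table pulls ahead), then rises to about 0.25 N m and falls back beyond. Let go within 0.025 rad of the notch, it settles in.
- bar_end (a point): middle of one end face of the T-bar, 35 mm from the axis, 127 mm above the bench
- spray_can: loose black spray can, 64 mm in diameter, 165 mm tall, standing near the fixture; origin under its middle. Leave alone.
- oil_jar: loose amber jar with dark lid, 60 mm in diameter, 75 mm tall; origin under its middle. Leave alone.
- steel_bar: loose offcut of dark steel bar, 50 x 110 x 28 mm; origin under its middle. Leave alone.
- parts_bin: loose blue open parts bin, 100 x 150 x 70 mm; origin under its middle. Leave alone.

How it is judged:
On the way, in this order (a step that is already met when the one before it is completed fails the run):
1. the lock pin is pulled up clear of the disc (z of lock_pin in the frame of bush above 0.0155 m), for 0.1 s.
2. the faceplate is turned on with the pin up (distance of bar_end from where it was at the start of the episode above 0.012 m and z of lock_pin in the frame of bush above 0.013 m), for 0.1 s.
At the end, for the whole second after the job is handed in: The lock pin's collar underside is within 2 mm of the top of the bush (pin fully home in the lock hole, which is possible only with the table in its notch), the faceplate is at rest, and the spray can, jar, steel bar and bin stand upright within 20 mm of where they were (z of lock_pin in the frame of bush below 0.002 m and angular speed of faceplate below 0.05 rad/s and distance of each of spray_can, oil_jar, steel_bar, parts_bin from where it was at the start of the episode below 0.02 m and angle between each of spray_can, oil_jar, steel_bar, parts_bin's own z axis and vertical below 0.2 rad); the robot touches nothing.
It fails at once if the lock pin is pressed or driven sideways against the index disc with more than 20 N (contact force between lock_pin and faceplate above 20 N).
It fails at once if a bystander is shoved more than 20 mm or tipped (distance of any of spray_can, oil_jar, steel_bar, parts_bin from where it was at the start of the episode above 0.02 m or angle between any of spray_can, oil_jar, steel_bar, parts_bin's own z axis and vertical above 0.3 rad).
It also fails if it takes over 72 s, if anything falls off the work surface, if the arm or the gripper's body presses on something with over 40 N, if the wrist force passes 120 N, or if a joint passes its speed limit or range.

## Working session

There is one attempt and no reset: what is moved stays moved. The work goes in short steps, Python scripts to look and compute and a shell command to move; the robot and the scene stay as the last step left them, time stands still between calls to the robot, and variables do not carry over. Pictures are saved under pics/ and viewed, and the job is handed in when it is done.

```bash
ls; mkdir -p pics
python3 - <<'E'
from workcell import env, imaging
import cv2
print(env.sense())
for n in ("scene","top","wrist"):
    c=imaging.calibration(n); print(n,c)
    cv2.imwrite(f"pics/{n}0.png",imaging.snapshot(n)[:,:,::-1])
E
```

```text
pics
{'time_s': 0.0, 'q': array([-1.32390589,  0.46945691, -0.04858926,  1.5336789 ,  0.02406988,
        1.14100098, -0.08231129]), 'qvel': array([ 2.50638165e-04,  7.87320452e-04, -1.04667389e-03, -5.09888947e-05,
        1.34280631e-03,  2.68315818e-03, -8.82812929e-04]), 'joint_efforts': array([-1.89859084e-04, -5.10314941e+01, -4.61389299e-02, -2.37711149e+01,
        1.08263010e-02,  7.74865999e-03,  4.55511980e-06]), 'ee_pos': array([0.18361965, 0.64888062, 0.19945738]), 'ee_rot': array([-0.42695601,  0.5645248 ,  0.42609381,  0.56343978]), 'wrist_force': array([0.75321651, 0.55983249, 0.56129451]), 'ft_torque': array([-0.00760621,  0.01802188,  0.03963493]), 'opening': 0.08528010019613469}
scene {'vfov': 57.9249989640231, 'cx': 253.69289445734748, 'cy': 190.5128604647973, 'dist_coeffs': array([0.03012276, 0.        , 0.        , 0.        , 0.        ]), 'R': array([[-0.56595866,  0.82429547,  0.01509215],
       [ 0.67682974,  0.47500585, -0.56237972],
       [-0.47073591, -0.30806886, -0.82674136]]), 't': array([ 0.28479688, -0.37249375,  1.28515433])}
top {'vfov': 49.435660096296026, 'cx': 256.3799414919903, 'cy': 196.8152570822295, 'dist_coeffs': array([0.03451879, 0.        , 0.        , 0.        , 0.        ]), 'R': array([[-2.69101370e-02, -9.99637775e-01,  4.03152627e-04],
       [-9.80038686e-01,  2.63030580e-02, -1.97059184e-01],
       [ 1.96977200e-01, -5.69799481e-03, -9.80391511e-01]]), 't': array([0.0658418 , 0.63413922, 0.98524374])}
wrist {'vfov': 68.81435644634995, 'cx': 256.024947010508, 'cy': 187.67757507488676, 'dist_coeffs': array([-0.05421157,  0.        ,  0.        ,  0.        ,  0.        ]), 'R': array([[ 0.27269843,  0.9620987 , -0.00129142],
       [ 0.91927714, -0.26016456,  0.29537085],
       [ 0.28383993, -0.08173434, -0.9553818 ]]), 't': array([-0.67432416, -0.03730828,  0.38049037])}
```

View pics/scene0.png

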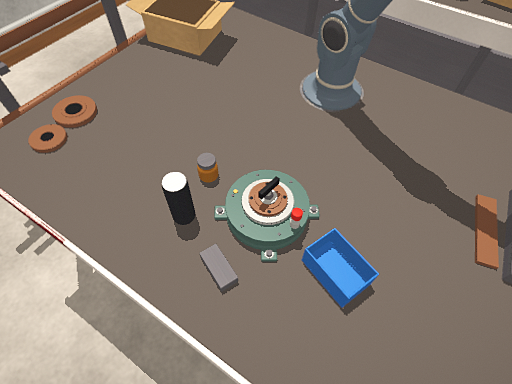

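View pics/top0.png

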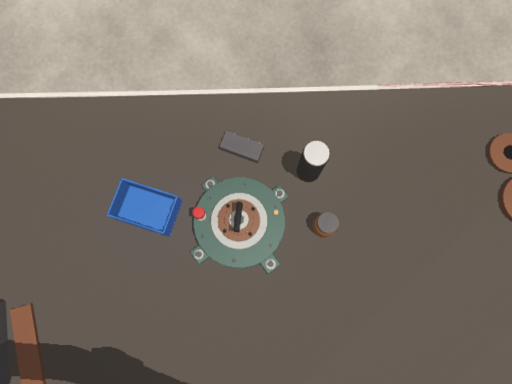

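View pics/wrist0.png

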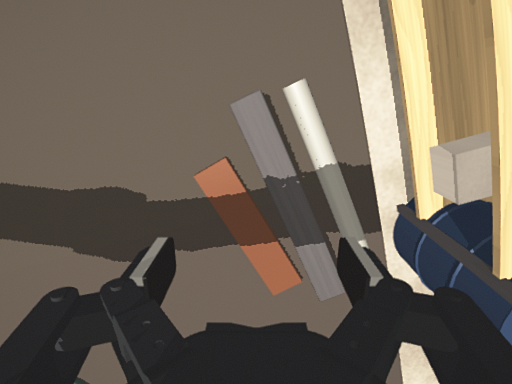

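The top picture shows the fixture at about (239,221), with the red grip at (198,213) and the black bar running from (239,204) to (237,232). The bin is on the left, the can at (314,160) and the jar at (326,224). I'll enlarge these areas.

Run:
```python
import cv2
a=cv2.imread("pics/top0.png")[165:280,180:300]
cv2.imwrite("pics/topc.png",cv2.resize(a,None,fx=5,fy=5,interpolation=cv2.INTER_CUBIC))
a=cv2.imread("pics/scene0.png")[160:270,210:330]
cv2.imwrite("pics/scenec.png",cv2.resize(a,None,fx=5,fy=5,interpolation=cv2.INTER_CUBIC))
```

```text
(no output)
```

View pics/topc.png

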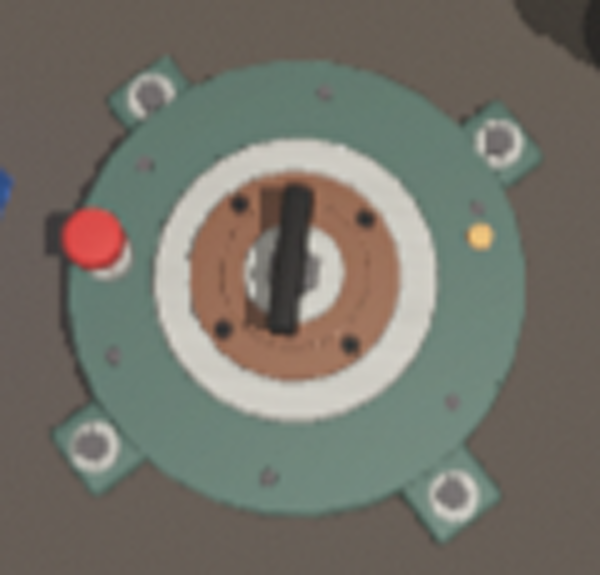

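View pics/scenec.png

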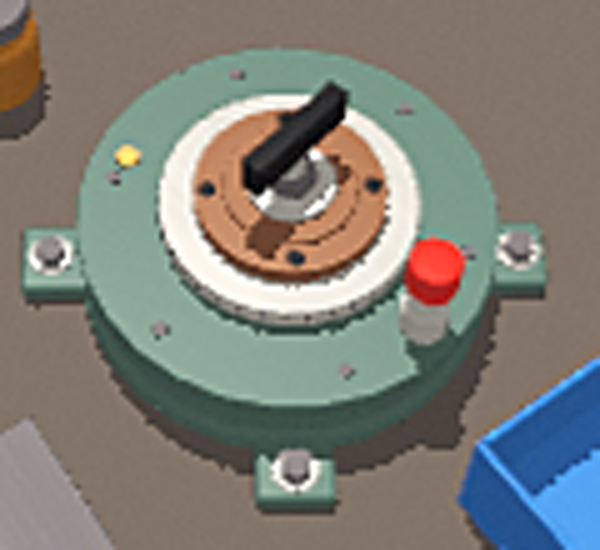

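```bash
cat > h.py <<'E'
from workcell import env, imaging
import numpy as np, cv2
def ray(c,px):
    f=192/np.tan(np.radians(c["vfov"]/2)); K=np.array([[f,0,c["cx"]],[0,f,c["cy"]],[0,0,1]])
    n=cv2.undistortPoints(np.array([[px]],float),K,np.array(c["dist_coeffs"]))[0,0]
    R=np.array(c["R"]); return -R.T@c["t"], R.T@np.array([n[0],n[1],1])
def atz(c,px,z):
    o,d=ray(c,px); return o+d*(z-o[2])/d[2]
def proj(c,X):
    f=192/np.tan(np.radians(c["vfov"]/2)); K=np.array([[f,0,c["cx"]],[0,f,c["cy"]],[0,0,1]])
    R=np.array(c["R"]); return cv2.projectPoints(np.array(X,float).reshape(-1,1,3),cv2.Rodrigues(R)[0],np.array(c["t"],float),K,np.array(c["dist_coeffs"]))[0].reshape(-1,2)
E
python3 - <<'E'
from h import *
c=imaging.calibration("top"); s=imaging.calibration("scene")
T=lambda u,v,z: atz(c,(180+(u+.5)/5-.5,165+(v+.5)/5-.5),z).round(4)
S=lambda u,v,z: atz(s,(210+(u+.5)/5-.5,160+(v+.5)/5-.5),z).round(4)
print("cam",ray(c,(0,0))[0],ray(s,(0,0))[0])
for n,u,v,z in [("drumL",66,288,.055),("drumR",525,288,.055),("drumT",297,60,.055),("drumB",297,517,.055),
 ("fpL",153,280,.071),("fpR",437,280,.071),("fpT",295,138,.071),("fpB",295,421,.071),
 ("flL",190,275,.085),("flR",400,275,.085),("flT",295,170,.085),("flB",295,380,.085),
 ("gripTop",94,238,.119),("barT",298,188,.139),("barB",283,333,.139)]: print(n,T(u,v,z))
for n,u,v,z in [("gripTop",435,258,.119),("barR",330,93,.139),("barL",258,168,.139)]: print("S",n,S(u,v,z))
E
```

```text
cam [0.42918223 0.05475207 1.09086102] [1.0182664  0.33809597 0.84870912]
drumL [0.5769 0.2094 0.055 ]
drumR [ 0.5707 -0.0201  0.055 ]
drumT [0.6912 0.0917 0.055 ]
drumB [0.4609 0.096  0.055 ]
fpL [0.5774 0.1642 0.071 ]
fpR [0.5736 0.0243 0.071 ]
fpT [0.647  0.0929 0.071 ]
fpB [0.5064 0.0955 0.071 ]
flL [0.5773 0.1447 0.085 ]
flR [0.5745 0.0426 0.085 ]
flT [0.628  0.0927 0.085 ]
flB [0.5249 0.0946 0.085 ]
gripTop [0.5911 0.1867 0.119 ]
barT [0.6088 0.0894 0.139 ]
barB [0.5414 0.0976 0.139 ]
S gripTop [0.5929 0.1869 0.119 ]
S barR [0.5511 0.0978 0.139 ]
S barL [0.6101 0.0933 0.139 ]
```

Run:
```python
from h import *
from scipy.spatial.transform import Rotation as R
s=env.sense(); m=R.from_quat(s["ee_rot"]).as_matrix(); print(m.round(3), "jawyaw",np.degrees(np.arctan2(m[1,2],m[0,2])))
p=np.array([.592,.187,0.2]); print((p-s["ee_pos"])*100)
c=imaging.calibration("top")
for n,px in dict(bin0=(125,181),bin1=(180,200),bin2=(165,234),bin3=(109,213)).items(): print(n,atz(c,px,.07))
for n,px,z in [("can",(316,153),.165),("jar",(328,222),.075),("steel",(242,146),.028)]: print(n,atz(c,px,z))
```

```text
[[-0.    -0.962  0.272]
 [-0.001  0.272  0.962]
 [-1.    -0.    -0.002]] jawyaw 74.19866270558693
[ 4.08353913e+01 -4.62026358e+01  3.08815455e-02]
bin0 [0.68354701 0.37693273 0.07      ]
bin1 [0.63130775 0.23912421 0.07      ]
bin2 [0.54748725 0.27490787 0.07      ]
bin3 [0.60334311 0.41325775 0.07      ]
can [ 0.71473419 -0.09111611  0.165     ]
jar [ 0.56561215 -0.12499826  0.075     ]
steel [0.78172903 0.08313922 0.028     ]
```

```bash
python3 -m pendant '[[[0,4,-4.6,0,0,0,-8],[0,8,-9.2,0,0,0,-16],[0,12,-13.8,0,0,0,-24],[0,16,-18.4,0,0,0,-32],[0,20,-23,0,0,0,-40]]]' 40; python3 -m pendant '[[[0,4,-4.6,0,0,0,-9],[0,8,-9.2,0,0,0,-18],[0,12,-13.8,0,0,0,-27],[0,16.4,-18.4,0,0,0,-36],[0,20.8,-23.2,0,0,0,-43.6]]]'; python3 -m pendant '[[[0,0,0,0,0,0,0],[0,0,0,0,0,0,0],[0,0,0,0,0,0,0],[0,0,0,0,0,0,0],[0,0,0,0,0,0,0]]]'
python3 - <<'E'
from h import *
s=env.sense(); print(s)
cv2.imwrite("pics/w1.png",imaging.snapshot("wrist")[:,:,::-1])
E
```

```text
time_s: 0.78
ee_pos: [0.3848, 0.4178, 0.2005]
ee_rot: [-0.206, 0.676, 0.206, 0.676]
wrist_force: [0.5, 0.2, 0.5]
opening: 0.0855
time_s: 1.4
ee_pos: [0.5902, 0.189, 0.2005]
ee_rot: [0.059, 0.705, -0.059, 0.705]
wrist_force: [-0.2, 0.3, 0.3]
opening: 0.0848
time_s: 2.02
ee_pos: [0.5888, 0.1912, 0.2006]
ee_rot: [0.058, 0.705, -0.057, 0.705]
wrist_force: [0.2, 0.3, -0.5]
opening: 0.085
{'time_s': 2.025, 'q': array([-0.70336213,  0.39373514,  0.4331793 ,  1.69459752, -0.18271376,
        1.09313564, -0.3775897 ]), 'qvel': array([ 0.00519339,  0.0010883 ,  0.00592934, -0.00226756,  0.00089856,
        0.00067835,  0.0001577 ]), 'joint_efforts': array([-7.88934762e-02, -4.31442332e+01,  4.52299342e+00, -2.28529143e+01,
        4.79233480e-03,  1.94329776e-03,  2.61011411e-05]), 'ee_pos': array([0.58881412, 0.19115875, 0.20063307]), 'ee_rot': array([ 0.05754626,  0.70475942, -0.0572851 ,  0.70478437]), 'wrist_force': array([ 0.24001614,  0.34705719, -0.54343894]), 'ft_torque': array([0.01030854, 0.0103561 , 0.04028365]), 'opening': 0.08499620097168746}
```

View pics/w1.png

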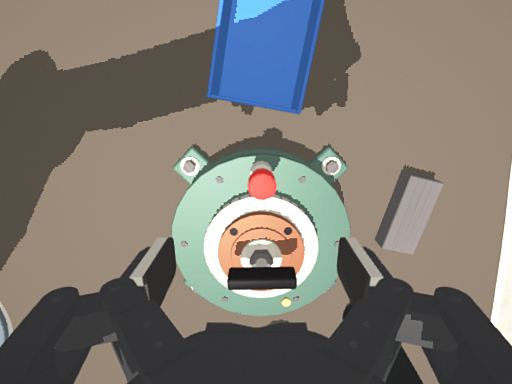

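Run:
```python
from h import *
a=cv2.imread("pics/w1.png")[140:320,160:360]
cv2.imwrite("pics/w1c.png",cv2.resize(a,None,fx=3.3,fy=3.3,interpolation=cv2.INTER_CUBIC))
c=imaging.calibration("wrist"); s=env.sense()
print(ray(c,(0,0))[0])
print(proj(c,[[.592,.187,.119],[.5765,.094,.139],s["ee_pos"],s["ee_pos"]-[0,0,.05],s["ee_pos"]-[0,0,.0814]]))
print(atz(c,(262,183),.119))
```

```text
[0.60046138 0.2658536  0.37476688]
[[260.96273082 187.75123449]
 [260.59042862 284.42668626]
 [257.47385078 218.81926009]
 [257.23693337 195.0353787 ]
 [257.13118711 184.44836446]]
[0.59371701 0.19150663 0.119     ]
```

View pics/w1c.png

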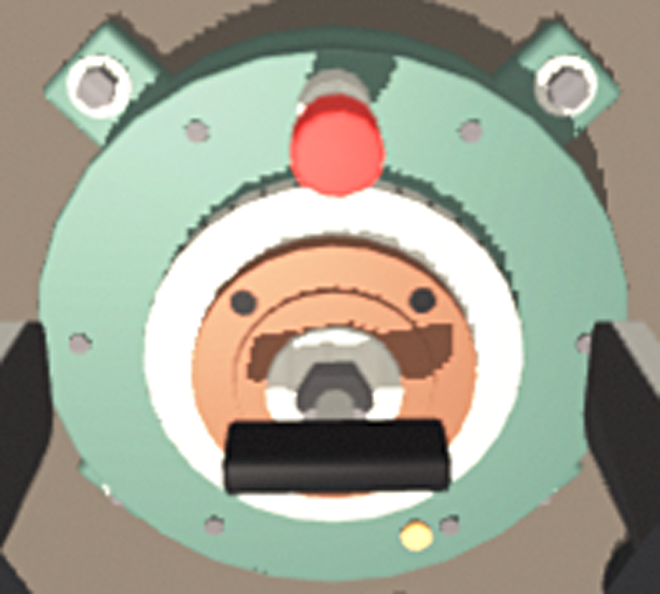

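The wrist picture shows the red grip top at about (262.7,186) and the bar parallel to the jaws. The top-camera estimate agrees to within 2 mm. I'll shift +5/-3 mm and descend.

```bash
python3 -m pendant '[[[0,0.5,-0.3,-2,0,0,0],[0,0.5,-0.3,-5,0,0,0],[0,0.5,-0.3,-7.5,0,0,0],[0,0.5,-0.3,-7.5,0,0,0],[0,0.5,-0.3,-7.5,0,0,0]]]'
python3 - <<'E'
from h import *
s=env.sense(); print(s["ee_pos"],s["time_s"])
c=imaging.calibration("wrist");
cv2.imwrite("pics/w2.png",imaging.snapshot("wrist")[:,:,::-1])
print(proj(c,[s["ee_pos"],s["ee_pos"]-[0,0,s["ee_pos"][2]-.119]]))
E
```

```text
time_s: 2.7
ee_pos: [0.5948, 0.1871, 0.1258]
ee_rot: [0.058, 0.704, -0.058, 0.705]
wrist_force: [-0.8, -0.1, 0.4]
opening: 0.0852
[0.59475551 0.18707836 0.12575094] 2.7
[[257.41791365 218.820038  ]
 [257.37444053 214.930937  ]]
```

View pics/w2.png

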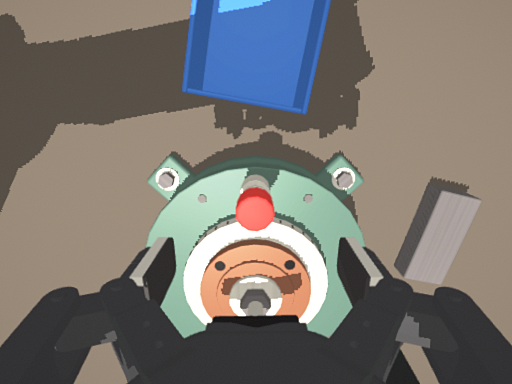

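The grip top is at (255,212) and the finger axis at (257,215), so it is within about 2 mm. I'll correct that, descend and close.

```bash
python3 -m pendant '[[[0,-0.15,0.15,-2,0,0,0],[0,-0.15,0.15,-3.9,0,0,0],[0,-0.15,0.15,-3.9,0,0,0],[0,-0.15,0.15,-3.9,0,0,0],[100,-0.15,0.15,-3.9,0,0,0]]]' 40; python3 -m pendant '[[[200,0,0,0,0,0,0],[220,0,0,0,0,0,0],[220,0,0,0,0,0,0],[220,0,0,0,0,0,0],[220,0,0,0,0,0,0]]]' 40
```

```text
time_s: 3.38
ee_pos: [0.5934, 0.1888, 0.0874]
ee_rot: [0.058, 0.704, -0.058, 0.705]
wrist_force: [-0.1, -0.3, 0.4]
opening: 0.0698
time_s: 4.0
ee_pos: [0.593, 0.189, 0.0873]
ee_rot: [0.058, 0.704, -0.058, 0.705]
wrist_force: [-1.5, 0.1, 6.3]
opening: 0.0119
```

Run:
```python
from h import *
s=env.sense(); print(s["ee_pos"],s["time_s"],s["opening"],s["wrist_force"],s["ft_torque"])
a=imaging.snapshot("wrist")[:,:,::-1]; cv2.imwrite("pics/w3.png",cv2.resize(a,(800,600)))
a=imaging.snapshot("scene")[140:270,200:340,::-1]; cv2.imwrite("pics/s3.png",cv2.resize(a,None,fx=4.5,fy=4.5,interpolation=cv2.INTER_CUBIC))
```

```text
[0.59301697 0.18899827 0.08725349] 4.0 0.01194786351825239 [-1.53553002  0.07788451  6.27198442] [-0.02164405  0.26212098 -0.0512028 ]
```

View pics/w3.png

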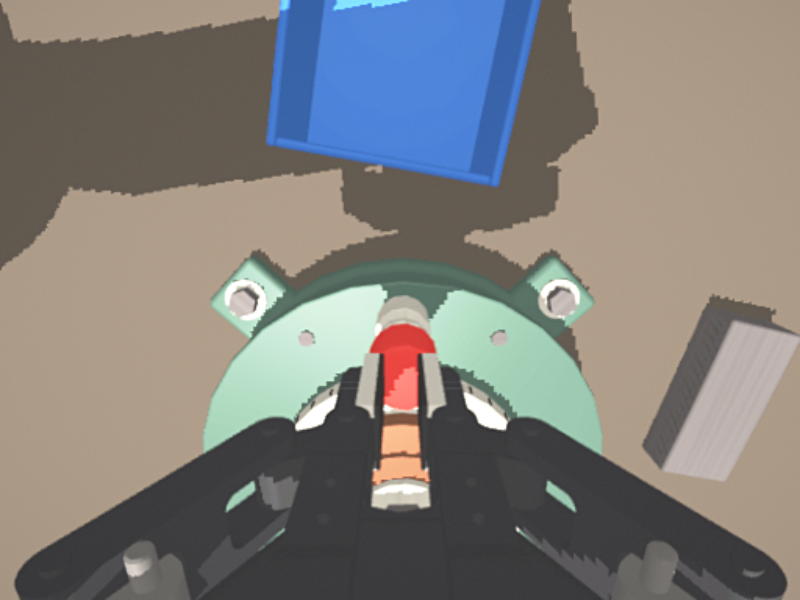

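View pics/s3.png

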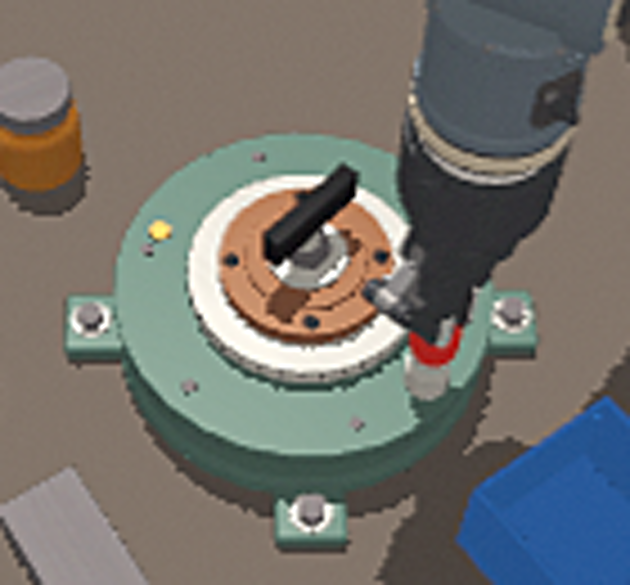

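Run:
```python
from h import *
s=env.sense()
sc=imaging.calibration("scene");tc=imaging.calibration("top");w=imaging.calibration("wrist")
P=[s["ee_pos"],s["ee_pos"]+[0,0,.019],[.593,.188,.119],[.593,.188,.075]]
for c in (sc,tc,w): print(proj(c,P).round(1).tolist())
a=imaging.snapshot("scene")[190:240,270:330,::-1]; cv2.imwrite("pics/s4.png",cv2.resize(a,None,fx=12,fy=12,interpolation=cv2.INTER_CUBIC))
a=imaging.snapshot("wrist")[180:330,170:345,::-1]; cv2.imwrite("pics/w4.png",cv2.resize(a,None,fx=4,fy=4,interpolation=cv2.INTER_CUBIC))
```

```text
[[295.8, 218.1], [296.7, 214.3], [297.0, 211.4], [294.9, 220.3]]
[[199.2, 213.5], [198.2, 212.3], [197.9, 211.4], [200.3, 214.3]]
[[257.5, 218.9], [257.6, 231.4], [258.0, 242.8], [257.6, 213.2]]
```

View pics/s4.png

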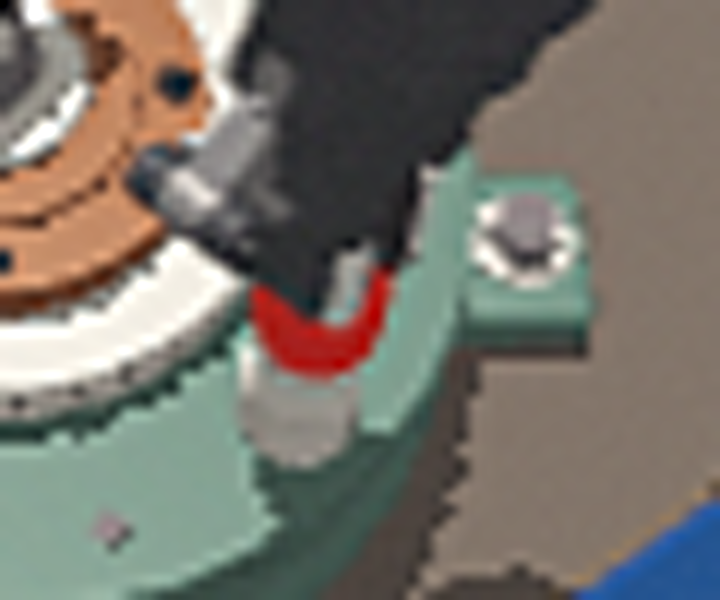

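View pics/w4.png

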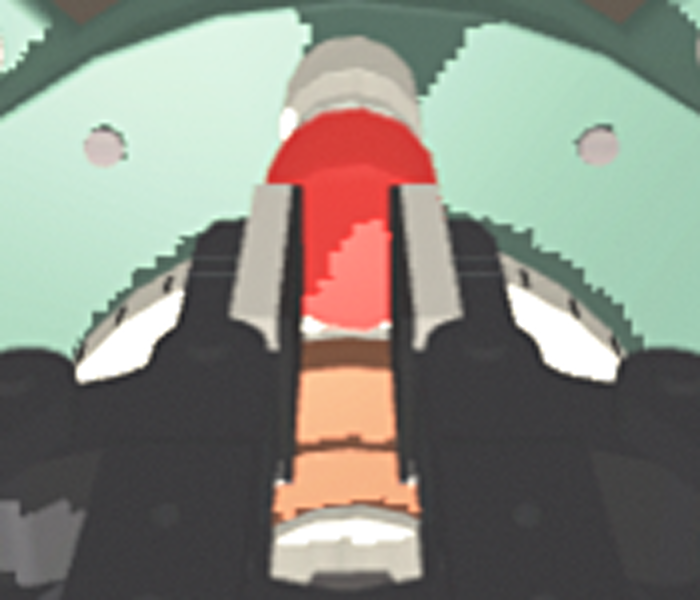

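Run:
```python
from h import *
from scipy.spatial.transform import Rotation as R
s=env.sense(); w=imaging.calibration("wrist"); m=R.from_quat(s["ee_rot"]).as_matrix()
print(s["time_s"],m[:,1])
for back in (0,.01,.02,.03,.04):
  P=[s["ee_pos"]+m@np.array([-back,a,b]) for a in(-.011,.011) for b in(-.006,.006)]
  print(back,proj(w,P).round(1).tolist())
```

```text
4.2 [1.63353560e-01 9.86567324e-01 7.28045853e-04]
0 [[248.7, 233.6], [266.2, 233.6], [248.4, 203.5], [266.6, 203.5]]
0.01 [[248.3, 240.5], [266.7, 240.5], [248.0, 209.1], [267.1, 209.1]]
0.02 [[247.9, 248.2], [267.3, 248.2], [247.5, 215.3], [267.7, 215.3]]
0.03 [[247.4, 256.7], [267.9, 256.7], [247.0, 222.3], [268.4, 222.3]]
0.04 [[246.8, 266.3], [268.6, 266.3], [246.4, 230.1], [269.2, 230.1]]
```

Run:
```python
from h import *
from scipy.spatial.transform import Rotation as R
s=env.sense(); w=imaging.calibration("wrist"); m=R.from_quat(s["ee_rot"]).as_matrix()
for back in (0,.013,.02,.03,.04):
  P=[s["ee_pos"]+m@np.array([-back,.011,b]) for b in(-.0425,.0425)]
  print(back,proj(w,P).round(1).tolist())
a=cv2.imread("pics/w2.png")[200:384,90:420]; cv2.imwrite("pics/w2c.png",cv2.resize(a,None,fx=2.4,fy=2.4))
```

```text
0 [[193.5, 203.5], [321.5, 203.5]]
0.013 [[189.0, 210.8], [326.2, 210.8]]
0.02 [[186.3, 215.2], [328.9, 215.2]]
0.03 [[182.1, 222.1], [333.3, 222.1]]
0.04 [[177.4, 229.9], [338.2, 229.9]]
```

View pics/w2c.png

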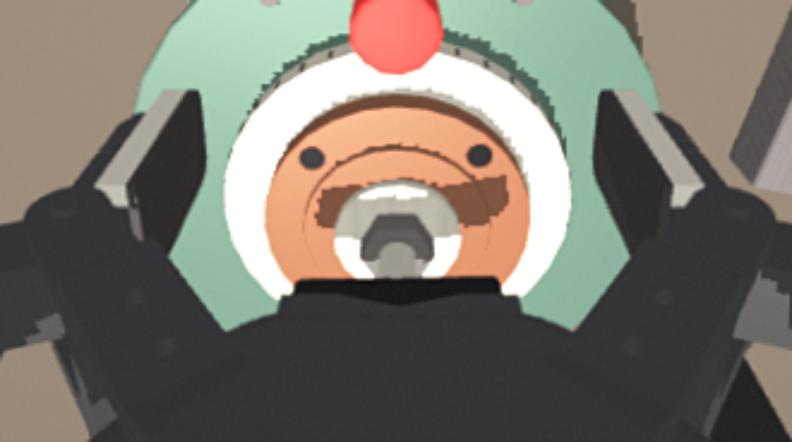

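The jaws closed to 12 mm, resting on top of the grip. The wrist and scene pictures show the finger tips about 33 mm above the reported TCP, at about z=0.12 when it reads 0.087. So the real tips sit higher than reported. I'll open, go about 3 cm lower and check visually.

```bash
python3 -m pendant '[[[0,0,0,1,0,0,0],[0,0,0,1,0,0,0],[0,0,0,1,0,0,0],[0,0,0,1,0,0,0],[0,0,0,1,0,0,0]]]' 40; python3 -m pendant '[[[0,0,0,0,0,0,0],[0,0,0,-1,0,0,0],[0,0,0,-2,0,0,0],[0,0,0,-2,0,0,0],[0,0,0,-2,0,0,0]]]'
python3 - <<'E'
from h import *
s=env.sense(); print(s["ee_pos"],s["time_s"],s["opening"],s["wrist_force"],s["ft_torque"])
a=imaging.snapshot("wrist")[:,:,::-1]; cv2.imwrite("pics/w5.png",a)
a=imaging.snapshot("scene")[170:250,250:340,::-1]; cv2.imwrite("pics/s5.png",cv2.resize(a,None,fx=7,fy=7,interpolation=cv2.INTER_CUBIC))
E
```

```text
time_s: 4.82
ee_pos: [0.5925, 0.1887, 0.0963]
ee_rot: [0.058, 0.705, -0.058, 0.705]
wrist_force: [-0.2, -0.9, 0.2]
opening: 0.0855
time_s: 5.45
ee_pos: [0.5928, 0.1887, 0.0764]
ee_rot: [0.058, 0.705, -0.058, 0.705]
wrist_force: [-0.3, 0.5, -0.2]
opening: 0.0854
[0.59276437 0.18872487 0.07637925] 5.45 0.08543711964449159 [-0.2621648   0.5279279  -0.15297439] [-0.04989185 -0.01731061  0.00890002]
```

View pics/w5.png

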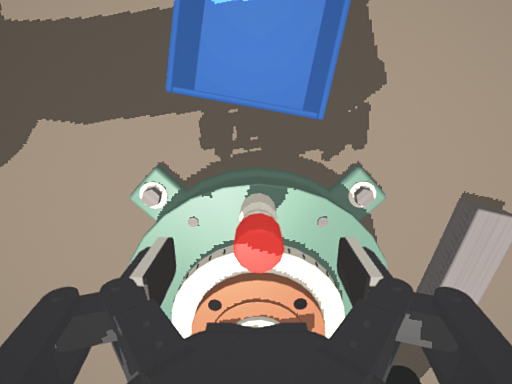

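View pics/s5.png

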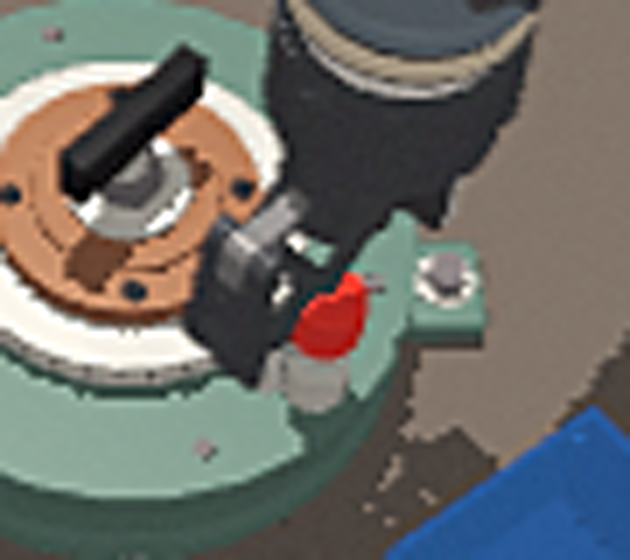

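```bash
python3 -m pendant '[[[0,0,0,-1,0,0,0],[0,0,0,-2,0,0,0],[0,0,0,-2,0,0,0],[90,0,0,-2,0,0,0],[120,0,0,-2,0,0,0]]]' 40
python3 - <<'E'
from h import *
s=env.sense(); print(s["ee_pos"],s["time_s"],s["opening"],s["wrist_force"],s["ft_torque"])
a=imaging.snapshot("wrist")[180:330,170:345,::-1]; cv2.imwrite("pics/w6.png",cv2.resize(a,None,fx=4,fy=4,interpolation=cv2.INTER_CUBIC))
E
```

```text
time_s: 6.18
ee_pos: [0.593, 0.1888, 0.0568]
ee_rot: [0.058, 0.705, -0.058, 0.705]
wrist_force: [-0.2, 0.1, 0.8]
opening: 0.0517
[0.59299463 0.18882032 0.05681062] 6.175 0.051698793514356085 [-0.22727065  0.06461548  0.84014374] [-0.01774722 -0.01745808 -0.01971917]
```

View pics/w6.png

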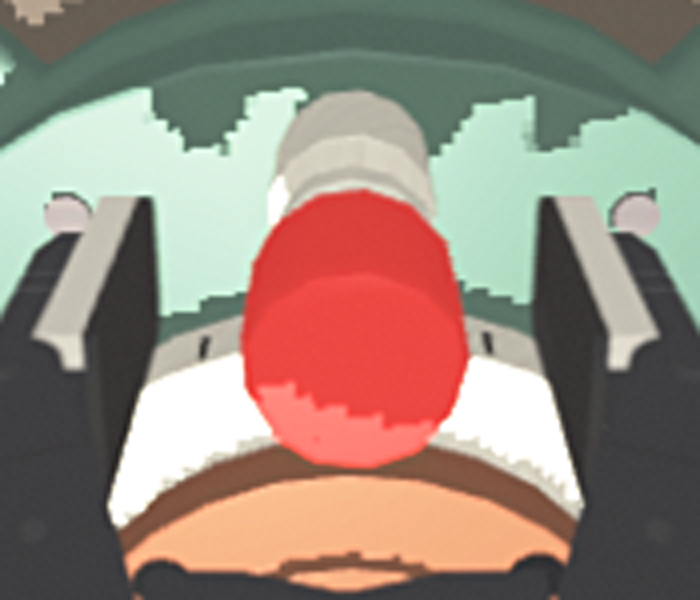

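The pads now flank the grip, with the pin centred between them. Closing.

```bash
python3 -m pendant '[[[150,0,0,0,0,0,0],[200,0,0,0,0,0,0],[200,0,0,0,0,0,0],[200,0,0,0,0,0,0],[200,0,0,0,0,0,0]]]' 50
python3 - <<'E'
from h import *
s=env.sense(); print(s["ee_pos"],s["time_s"],s["opening"],s["wrist_force"],s["ft_torque"])
a=imaging.snapshot("wrist")[180:330,170:345,::-1]; cv2.imwrite("pics/w7.png",cv2.resize(a,None,fx=4,fy=4,interpolation=cv2.INTER_CUBIC))
E
```

```text
time_s: 6.85
ee_pos: [0.594, 0.1887, 0.0571]
ee_rot: [0.058, 0.704, -0.058, 0.706]
wrist_force: [4.6, -1.5, 1.7]
opening: 0.0266
[0.59403342 0.18867141 0.05713165] 6.85 0.026634388111335686 [ 4.60081583 -1.49096483  1.73951817] [-0.11970384 -0.89387824  0.00536713]
```

View pics/w7.png

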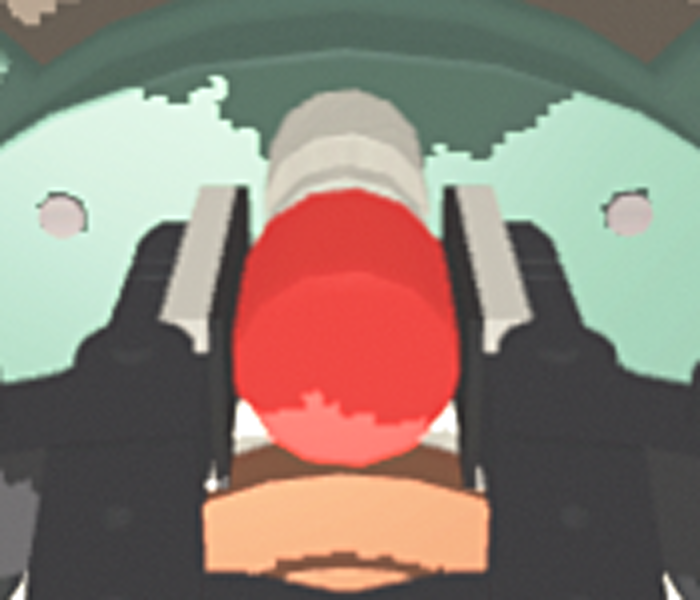

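```bash
python3 -m pendant '[[[200,0.1,0,0.2,0,0,0],[200,0.1,0,0.4,0,0,0],[200,0.1,0,0.6,0,0,0],[200,0.1,0,0.8,0,0,0],[200,0.1,0,0.8,0,0,0]]]' 60
python3 - <<'E'
from h import *
s=env.sense(); print(s["ee_pos"],s["time_s"],s["opening"],s["wrist_force"],s["ft_torque"])
a=imaging.snapshot("wrist")[180:330,170:345,::-1]; cv2.imwrite("pics/w8.png",cv2.resize(a,None,fx=4,fy=4,interpolation=cv2.INTER_CUBIC))
E
```

```text
time_s: 7.52
ee_pos: [0.5939, 0.1887, 0.0638]
ee_rot: [0.058, 0.704, -0.058, 0.705]
wrist_force: [6.3, -0.2, -3.8]
opening: 0.0263
[0.59394941 0.18865433 0.0637971 ] 7.525 0.0262759509561731 [ 6.26947495 -0.23929336 -3.76345388] [-0.07504083 -1.20010502 -0.04034996]
```

View pics/w8.png

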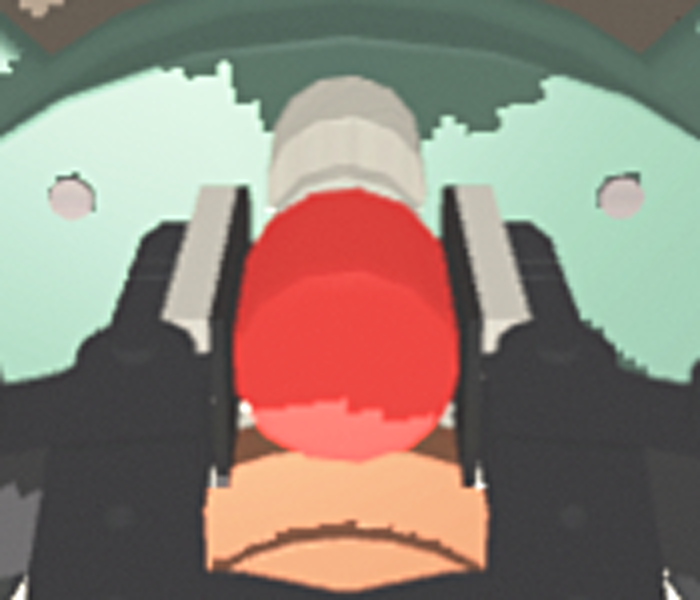

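The pin rises with the jaws, 6.7 mm so far. I'll go on up towards the stop.

```bash
python3 -m pendant '[[[200,-0.1,0,0.1,0,0,0],[200,-0.1,0,0.2,0,0,0],[200,-0.1,0,0.3,0,0,0],[200,-0.1,0,0.35,0,0,0],[200,-0.1,0,0.35,0,0,0]]]' 60
python3 - <<'E'
from h import *
s=env.sense(); print(s["ee_pos"],s["time_s"],s["opening"],s["wrist_force"],s["ft_torque"])
a=imaging.snapshot("scene")[170:250,250:340,::-1]; cv2.imwrite("pics/s9.png",cv2.resize(a,None,fx=7,fy=7,interpolation=cv2.INTER_CUBIC))
E
```

```text
time_s: 8.2
ee_pos: [0.594, 0.1886, 0.0675]
ee_rot: [0.058, 0.704, -0.058, 0.706]
wrist_force: [8.0, -0.1, -5.1]
opening: 0.0261
[0.59396481 0.18864021 0.0674515 ] 8.2 0.026079199097975958 [ 8.03114547 -0.0597033  -5.14313231] [ 0.04992586 -1.57616317 -0.05088151]
```

View pics/s9.png

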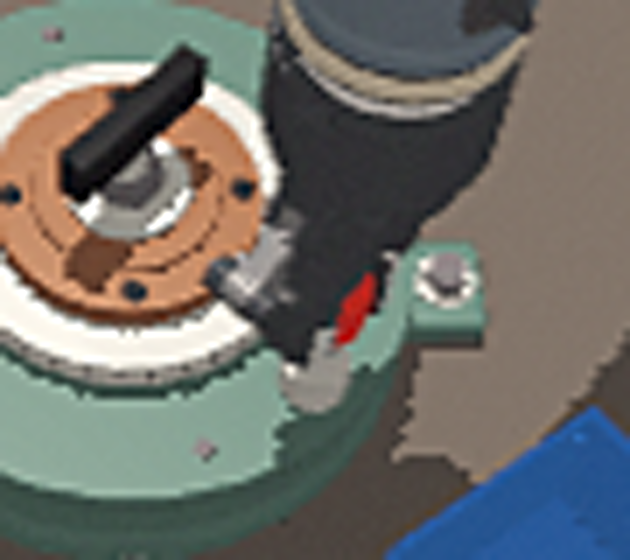

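The pin is up 10.3 mm from its start, so it is near its stop at about 20 mm. I'll release it, raise the tool, and move to the T-bar while turning +90°.

```bash
python3 -m pendant '[[[120,0,0,0,0,0,0],[0,0,0,0,0,0,0],[0,0,0,0,0,0,0],[0,0,0,0,0,0,0],[0,0,0,4,0,0,0]]]' 40; python3 -m pendant '[[[0,0,0,4,0,0,0],[0,0,0,4,0,0,9],[0,-0.4,-2.5,4,0,0,18],[0,-0.8,-5,4,0,0,27],[0,-1.2,-7.5,4,0,0,36]]]'
python3 - <<'E'
from h import *
s=env.sense(); print(s["q"],s["ee_pos"])
a=imaging.snapshot("wrist")[:,:,::-1]; cv2.imwrite("pics/w10.png",a)
a=imaging.snapshot("scene")[140:270,200:340,::-1]; cv2.imwrite("pics/s10.png",cv2.resize(a,None,fx=4.5,fy=4.5,interpolation=cv2.INTER_CUBIC))
E
```

```text
time_s: 8.88
ee_pos: [0.5899, 0.1883, 0.1055]
ee_rot: [0.057, 0.707, -0.059, 0.702]
wrist_force: [-0.1, -0.7, -0.3]
opening: 0.0853
time_s: 9.5
ee_pos: [0.5803, 0.113, 0.1481]
ee_rot: [-0.164, 0.688, 0.165, 0.688]
wrist_force: [-0.0, -0.5, -1.0]
opening: 0.0852
[-0.4871538   0.38901188  0.29153172  1.81052511 -0.13345246  0.96136921
  0.32996913] [0.58031502 0.1130473  0.14808188]
```

View pics/s10.png

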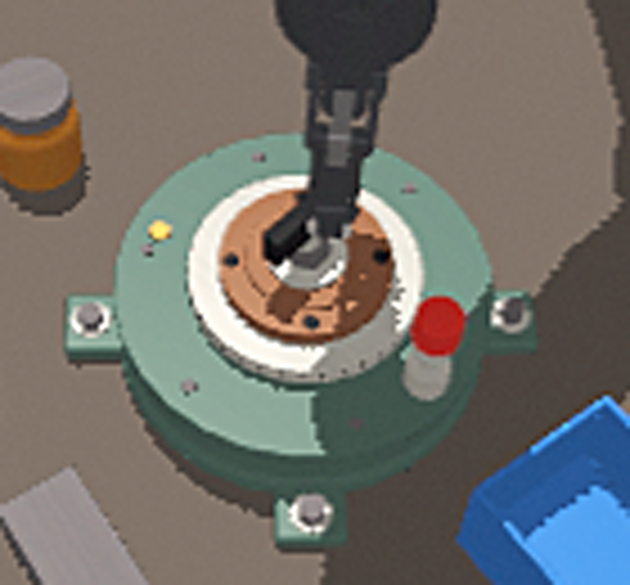

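View pics/w10.png

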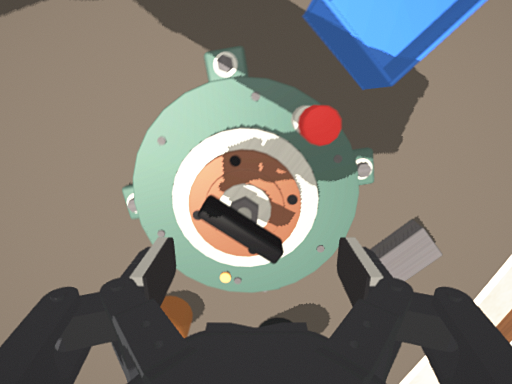

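```bash
python3 -m pendant '[[[0,-0.1,-0.6,0,0,0,10],[0,-0.2,-1.2,0,0,0,20],[0,-0.3,-1.6,0,0,0,30],[0,-0.3,-1.6,0,0,0,40],[0,-0.3,-1.6,0,0,0,48]]]'; python3 -m pendant '[[[0,0,0,-2,0,0,7],[0,0,0,-2,0,0,7],[0,0,0,-2,0,0,7],[0,0,0,-2,0,0,7],[0,0,0,-2,0,0,7]]]'
python3 - <<'E'
from h import *
from scipy.spatial.transform import Rotation as R
s=env.sense(); print(s["q"],s["ee_pos"]);m=R.from_quat(s["ee_rot"]).as_matrix(); print("yaw",np.degrees(np.arctan2(m[1,2],m[0,2])),m[:,0])
c=imaging.calibration("wrist")
a=imaging.snapshot("wrist")[:,:,::-1]; cv2.imwrite("pics/w11.png",cv2.resize(a,(800,600),interpolation=cv2.INTER_CUBIC))
e=s["ee_pos"]
print(proj(c,[[e[0],e[1],.139],[.578,.0952,.139],[e[0],e[1],.099]])*800/512)
E
```

```text
time_s: 10.22
ee_pos: [0.5777, 0.099, 0.148]
ee_rot: [-0.429, 0.562, 0.43, 0.562]
wrist_force: [-0.0, 0.2, 0.5]
opening: 0.0855
time_s: 10.85
ee_pos: [0.578, 0.098, 0.1286]
ee_rot: [-0.462, 0.535, 0.462, 0.536]
wrist_force: [0.0, 0.6, -0.5]
opening: 0.0853
[-0.30767584  0.39537303  0.08781879  1.832085   -0.04275268  0.91507978
  1.22303763] [0.57801582 0.0980214  0.1285563 ]
yaw 81.56574410670149 [ 8.23010254e-04  2.88105396e-04 -9.99999620e-01]
[[399.40665336 353.53987607]
 [392.58200077 354.43254632]
 [399.43558635 319.08187598]]
```

View pics/w11.png

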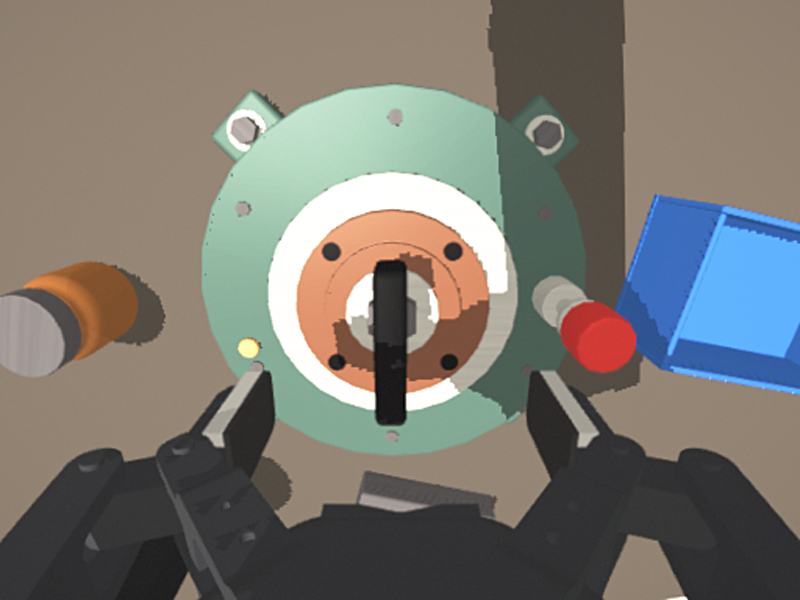

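The bar at column 391 is aligned with the jaws, and the axis offset is about -3.5 mm in y. I'll correct it and descend.

```bash
python3 -m pendant '[[[0,0,-0.35,-1.5,0,0,0],[0,0,-0.35,-3,0,0,0],[0,0,-0.35,-4.2,0,0,0],[0,0,-0.35,-5.2,0,0,0],[0,0,-0.35,-5.2,0,0,0]]]'; python3 -m pendant '[[[100,0,0,0,0,0,0],[150,0,0,0,0,0,0],[150,0,0,0,0,0,0],[150,0,0,0,0,0,0],[150,0,0,0,0,0,0]]]' 40
python3 - <<'E'
from h import *
s=env.sense(); print(s["ee_pos"],s["opening"],s["wrist_force"],s["ft_torque"])
a=imaging.snapshot("wrist")[:,:,::-1]; cv2.imwrite("pics/w12.png",cv2.resize(a,(800,600),interpolation=cv2.INTER_CUBIC))
E
```

```text
time_s: 11.52
ee_pos: [0.577, 0.0942, 0.0749]
ee_rot: [-0.462, 0.536, 0.462, 0.535]
wrist_force: [0.4, 0.1, 0.0]
opening: 0.0855
time_s: 12.15
ee_pos: [0.5778, 0.0944, 0.0761]
ee_rot: [-0.462, 0.535, 0.462, 0.535]
wrist_force: [-0.2, 0.4, 0.2]
opening: 0.0351
[0.57776994 0.09435048 0.07614387] 0.03507811279578442 [-0.21150615  0.41297228  0.17649682] [ 0.06389675  0.03847098 -0.00417919]
```

View pics/w12.png

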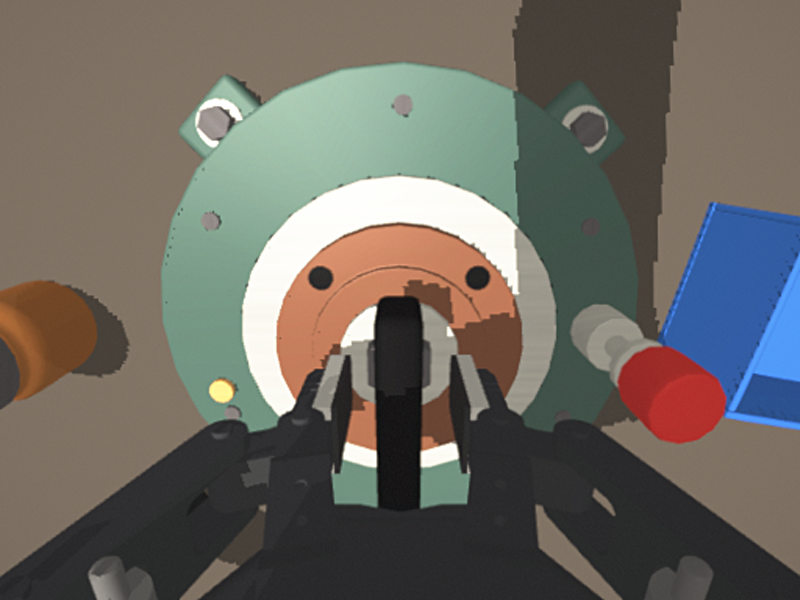

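```bash
python3 -m pendant '[[[200,0,0,0,0,0,0],[235,0,0,0,0,0,0],[235,0,0,0,0,0,0],[235,0,0,0,0,0,0],[235,0,0,0,0,0,0]]]' 60
cat > st.py <<'E'
from h import *
from scipy.spatial.transform import Rotation as R
s=env.sense(); m=R.from_quat(s["ee_rot"]).as_matrix(); print(f'{s["time_s"]:.2f} yaw {np.degrees(np.arctan2(m[1,2],m[0,2])):.2f} pos {(s["ee_pos"]*1e3).round(1)} op {s["opening"]*1e3:.1f} F {s["wrist_force"].round(1)} T {s["ft_torque"].round(3)} q7 {s["q"][6]:.2f}')
E
python3 st.py
```

```text
time_s: 12.82
ee_pos: [0.5776, 0.0937, 0.0762]
ee_rot: [-0.462, 0.536, 0.462, 0.535]
wrist_force: [-3.0, -2.7, 4.0]
opening: 0.0133
12.82 yaw 81.58 pos [577.6  93.7  76.2] op 13.3 F [-3.  -2.7  4. ] T [-0.578  0.341  0.06 ] q7 1.24
```

The bar is gripped. Turning clockwise now.

```bash
python3 -m pendant '[[[235,0,0,0,0,0,-2],[235,0,0,0,0,0,-4],[235,0,0,0,0,0,-6],[235,0,0,0,0,0,-8],[235,0,0,0,0,0,-10]]]' ; python3 st.py;  python3 -m pendant '[[[235,0,0,0,0,0,-2],[235,0,0,0,0,0,-4],[235,0,0,0,0,0,-6],[235,0,0,0,0,0,-8],[235,0,0,0,0,0,-9]]]' ; python3 st.py
```

```text
time_s: 13.45
ee_pos: [0.5777, 0.0939, 0.0762]
ee_rot: [-0.413, 0.574, 0.413, 0.574]
wrist_force: [-1.8, -3.6, 5.1]
opening: 0.0131
13.45 yaw 71.45 pos [577.7  93.9  76.2] op 13.1 F [-1.8 -3.6  5.1] T [-0.701  0.468  0.104] q7 1.08
time_s: 14.08
ee_pos: [0.5777, 0.094, 0.0762]
ee_rot: [-0.367, 0.605, 0.367, 0.605]
wrist_force: [-2.6, -3.9, 4.7]
opening: 0.0134
14.07 yaw 62.48 pos [577.7  94.   76.2] op 13.4 F [-2.6 -3.9  4.7] T [-0.622  0.402  0.08 ] q7 0.95
```

```bash
cat >> st.py <<'E'
import sys
# stop a chain of moves when the torque leaves the even band
sys.exit(0 if .035<s["ft_torque"][2]<.15 else 1)
E
R='[[[235,0,0,0,0,0,-0.4],[235,0,0,0,0,0,-0.8],[235,0,0,0,0,0,-1.2],[235,0,0,0,0,0,-1.6],[235,0,0,0,0,0,-2]]]'
unset R
python3 -m pendant '[[[235,0,0,0,0,0,-0.4],[235,0,0,0,0,0,-0.8],[235,0,0,0,0,0,-1.2],[235,0,0,0,0,0,-1.6],[235,0,0,0,0,0,-2]]]' >/dev/null && python3 st.py && python3 -m pendant '[[[235,0,0,0,0,0,-0.4],[235,0,0,0,0,0,-0.8],[235,0,0,0,0,0,-1.2],[235,0,0,0,0,0,-1.6],[235,0,0,0,0,0,-2]]]' >/dev/null && python3 st.py && python3 -m pendant '[[[235,0,0,0,0,0,-0.4],[235,0,0,0,0,0,-0.8],[235,0,0,0,0,0,-1.2],[235,0,0,0,0,0,-1.6],[235,0,0,0,0,0,-2]]]' >/dev/null && python3 st.py
```

```text
14.70 yaw 60.51 pos [577.7  94.   76.2] op 13.0 F [-2.1 -3.7  3.8] T [-0.635  0.444  0.063] q7 0.92
15.32 yaw 58.51 pos [577.8  94.   76.2] op 13.1 F [-1.4 -3.7  5.2] T [-0.579  0.409  0.044] q7 0.89
15.95 yaw 56.51 pos [577.8  94.1  76.2] op 13.2 F [-1.3 -3.7  5.1] T [-0.618  0.439  0.032] q7 0.86
```

```bash
sed -i 's/\.035<s/-.02<s/' st.py
python3 -m pendant '[[[235,0,0,0,0,0,-0.4],[235,0,0,0,0,0,-0.8],[235,0,0,0,0,0,-1.2],[235,0,0,0,0,0,-1.6],[235,0,0,0,0,0,-2]]]' >/dev/null && python3 st.py && python3 -m pendant '[[[235,0,0,0,0,0,-0.4],[235,0,0,0,0,0,-0.8],[235,0,0,0,0,0,-1.2],[235,0,0,0,0,0,-1.6],[235,0,0,0,0,0,-2]]]' >/dev/null && python3 st.py && python3 -m pendant '[[[235,0,0,0,0,0,-0.4],[235,0,0,0,0,0,-0.8],[235,0,0,0,0,0,-1.2],[235,0,0,0,0,0,-1.6],[235,0,0,0,0,0,-2]]]' >/dev/null && python3 st.py && python3 -m pendant '[[[235,0,0,0,0,0,-0.4],[235,0,0,0,0,0,-0.8],[235,0,0,0,0,0,-1.2],[235,0,0,0,0,0,-1.6],[235,0,0,0,0,0,-2]]]' >/dev/null && python3 st.py
```

```text
16.57 yaw 54.52 pos [577.8  94.1  76.2] op 13.4 F [-1.1 -3.8  5. ] T [-0.675  0.471  0.056] q7 0.83
17.20 yaw 52.52 pos [577.8  94.1  76.2] op 13.0 F [-2.7 -3.1  5.3] T [-0.64   0.445  0.087] q7 0.80
17.82 yaw 50.52 pos [577.8  94.1  76.2] op 13.2 F [-2.1 -3.   5.7] T [-0.6    0.424  0.062] q7 0.77
18.45 yaw 48.52 pos [577.9  94.2  76.2] op 13.3 F [-2.5 -3.4  5.4] T [-0.582  0.439  0.078] q7 0.74
```

```bash
python3 -m pendant '[[[235,0,0,0,0,0,-0.4],[235,0,0,0,0,0,-0.8],[235,0,0,0,0,0,-1.2],[235,0,0,0,0,0,-1.6],[235,0,0,0,0,0,-2]]]' >/dev/null && python3 st.py && python3 -m pendant '[[[235,0,0,0,0,0,-0.4],[235,0,0,0,0,0,-0.8],[235,0,0,0,0,0,-1.2],[235,0,0,0,0,0,-1.6],[235,0,0,0,0,0,-2]]]' >/dev/null && python3 st.py && python3 -m pendant '[[[235,0,0,0,0,0,-0.4],[235,0,0,0,0,0,-0.8],[235,0,0,0,0,0,-1.2],[235,0,0,0,0,0,-1.6],[235,0,0,0,0,0,-2]]]' >/dev/null && python3 st.py && python3 -m pendant '[[[235,0,0,0,0,0,-0.4],[235,0,0,0,0,0,-0.8],[235,0,0,0,0,0,-1.2],[235,0,0,0,0,0,-1.6],[235,0,0,0,0,0,-2]]]' >/dev/null && python3 st.py && python3 -m pendant '[[[235,0,0,0,0,0,-0.4],[235,0,0,0,0,0,-0.8],[235,0,0,0,0,0,-1.2],[235,0,0,0,0,0,-1.6],[235,0,0,0,0,0,-2]]]' >/dev/null && python3 st.py
```

```text
19.07 yaw 46.54 pos [577.9  94.2  76.2] op 13.2 F [-1.5 -3.1  4.3] T [-0.579  0.422  0.077] q7 0.71
19.70 yaw 44.54 pos [577.9  94.2  76.2] op 13.1 F [-2.4 -2.8  5.7] T [-0.628  0.467  0.094] q7 0.68
20.32 yaw 42.54 pos [577.9  94.2  76.1] op 13.0 F [-1.7 -2.8  5. ] T [-0.63   0.438  0.073] q7 0.65
20.95 yaw 40.54 pos [577.9  94.3  76.2] op 12.9 F [-2.  -2.7  5.2] T [-0.615  0.467  0.078] q7 0.62
21.57 yaw 38.54 pos [578.   94.3  76.2] op 13.4 F [-0.6 -2.8  4.9] T [-0.631  0.426  0.037] q7 0.59
```

```bash
python3 -m pendant '[[[235,0,0,0,0,0,-0.4],[235,0,0,0,0,0,-0.8],[235,0,0,0,0,0,-1.2],[235,0,0,0,0,0,-1.6],[235,0,0,0,0,0,-2]]]' >/dev/null && python3 st.py && python3 -m pendant '[[[235,0,0,0,0,0,-0.4],[235,0,0,0,0,0,-0.8],[235,0,0,0,0,0,-1.2],[235,0,0,0,0,0,-1.6],[235,0,0,0,0,0,-2]]]' >/dev/null && python3 st.py && python3 -m pendant '[[[235,0,0,0,0,0,-0.4],[235,0,0,0,0,0,-0.8],[235,0,0,0,0,0,-1.2],[235,0,0,0,0,0,-1.6],[235,0,0,0,0,0,-2]]]' >/dev/null && python3 st.py && python3 -m pendant '[[[235,0,0,0,0,0,-0.4],[235,0,0,0,0,0,-0.8],[235,0,0,0,0,0,-1.2],[235,0,0,0,0,0,-1.6],[235,0,0,0,0,0,-2]]]' >/dev/null && python3 st.py && python3 -m pendant '[[[235,0,0,0,0,0,-0.4],[235,0,0,0,0,0,-0.8],[235,0,0,0,0,0,-1.2],[235,0,0,0,0,0,-1.6],[235,0,0,0,0,0,-2]]]' >/dev/null && python3 st.py
```

```text
22.20 yaw 36.55 pos [578.   94.3  76.2] op 13.0 F [-1.8 -3.3  5. ] T [-0.601  0.402  0.03 ] q7 0.56
22.82 yaw 34.55 pos [578.1  94.3  76.2] op 12.9 F [-1.9 -2.9  5.2] T [-0.609  0.327  0.049] q7 0.53
23.45 yaw 32.53 pos [578.1  94.3  76.2] op 12.9 F [-0.8 -2.6  5.5] T [-0.53   0.269 -0.035] q7 0.50
```

The dip begins at yaw 32.5. I'll go on in finer steps.

```bash
python3 -m pendant '[[[235,0,0,0,0,0,-0.3],[235,0,0,0,0,0,-0.6],[235,0,0,0,0,0,-0.9],[235,0,0,0,0,0,-1],[235,0,0,0,0,0,-1]]]' >/dev/null ; python3 st.py
```

```text
24.07 yaw 31.52 pos [578.1  94.3  76.2] op 13.3 F [-1.3 -3.1  5.4] T [-0.583  0.318 -0.196] q7 0.49
```

```bash
python3 -m pendant '[[[235,0,0,0,0,0,-0.3],[235,0,0,0,0,0,-0.6],[235,0,0,0,0,0,-0.8],[235,0,0,0,0,0,-0.8],[235,0,0,0,0,0,-0.8]]]' >/dev/null ; python3 st.py
```

```text
24.70 yaw 30.75 pos [578.1  94.4  76.2] op 13.3 F [-1.6 -3.1  4.8] T [-0.56   0.268 -0.054] q7 0.48
```

```bash
python3 -m pendant '[[[235,0,0,0,0,0,-0.3],[235,0,0,0,0,0,-0.5],[235,0,0,0,0,0,-0.5],[235,0,0,0,0,0,-0.5],[235,0,0,0,0,0,-0.5]]]' >/dev/null ; python3 st.py
```

```text
25.32 yaw 30.32 pos [578.1  94.3  76.2] op 13.5 F [-0.2 -2.9  5.9] T [-0.539  0.295  0.157] q7 0.47
```

The torque dipped to -0.20, then rose through the friction level to +0.16 near yaw 30.5. That puts the table within about 0.3° of the notch. Letting go.

```bash
python3 -m pendant '[[[200,0,0,0,0,0,0],[120,0,0,0,0,0,0],[0,0,0,0,0,0,0],[0,0,0,0,0,0,0],[0,0,0,0,0,0,0]]]'; python3 -m pendant '[[[0,0,0,3,0,0,0],[0,0,0,6,0,0,0],[0,0,0,9,0,0,0],[0,0,0,9,0,0,0],[0,0,0,9,0,0,0]]]'; python3 st.py
python3 - <<'E'
from h import *
a=imaging.snapshot("wrist")[:,:,::-1]; cv2.imwrite("pics/w20.png",cv2.resize(a,(800,600),interpolation=cv2.INTER_CUBIC))
E
```

```text
time_s: 25.95
ee_pos: [0.5777, 0.0944, 0.076]
ee_rot: [-0.185, 0.683, 0.185, 0.683]
wrist_force: [-0.5, 0.5, -0.7]
opening: 0.0854
time_s: 26.58
ee_pos: [0.5771, 0.0943, 0.1653]
ee_rot: [-0.185, 0.683, 0.185, 0.682]
wrist_force: [-0.4, 0.5, -0.6]
opening: 0.0855
26.57 yaw 30.30 pos [577.1  94.3 165.3] op 85.5 F [-0.4  0.5 -0.6] T [-0.015 -0.007  0.062] q7 0.43
```

View pics/w20.png

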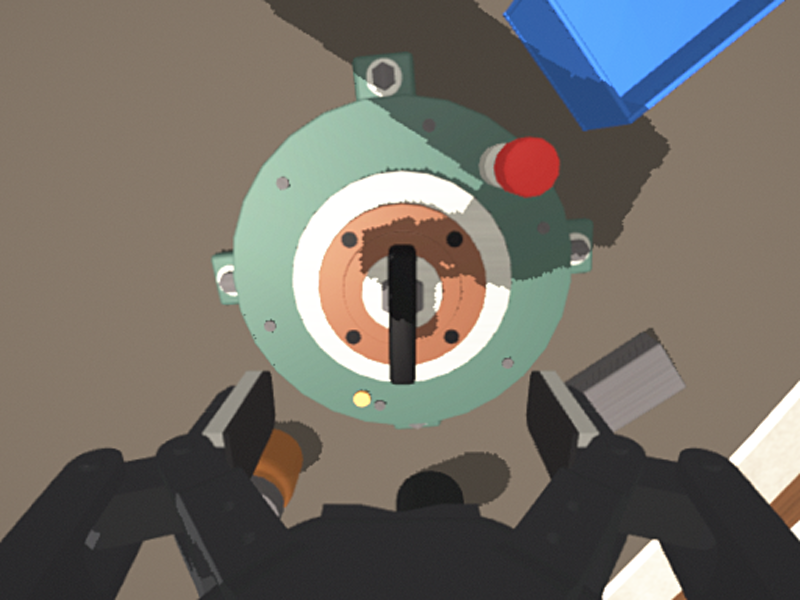

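The bar stayed aligned after release. I'll move over the pin with the jaws shut.

```bash
python3 -m pendant '[[[100,0.4,2,0,0,0,0],[200,0.8,5,0,0,0,0],[255,1.2,7.5,0,0,0,0],[255,1.7,9.45,0,0,0,0],[255,1.7,9.45,0,0,0,0]]]' 40; python3 -m pendant '[[[255,0,0,-2,0,0,0],[255,0,0,-4,0,0,0],[255,0,0,-4.7,0,0,0],[255,0,0,-5.3,0,0,0],[255,0,0,-5.3,0,0,0]]]'; python3 st.py
python3 - <<'E'
from h import *
a=imaging.snapshot("wrist")[140:320,150:365,::-1]; cv2.imwrite("pics/w21.png",cv2.resize(a,None,fx=3.3,fy=3.3,interpolation=cv2.INTER_CUBIC))
a=imaging.snapshot("scene")[150:250,240:340,::-1]; cv2.imwrite("pics/s21.png",cv2.resize(a,None,fx=6,fy=6,interpolation=cv2.INTER_CUBIC))
E
```

```text
time_s: 27.25
ee_pos: [0.5947, 0.1912, 0.1655]
ee_rot: [-0.186, 0.682, 0.186, 0.682]
wrist_force: [-0.6, 0.1, 0.1]
opening: -0.0001
time_s: 27.88
ee_pos: [0.5949, 0.1884, 0.1132]
ee_rot: [-0.185, 0.683, 0.185, 0.683]
wrist_force: [0.3, -0.4, 0.4]
opening: -0.0001
27.88 yaw 30.27 pos [594.9 188.4 113.2] op -0.1 F [ 0.3 -0.4  0.4] T [ 0.004 -0.039  0.044] q7 0.30
```

View pics/w21.png

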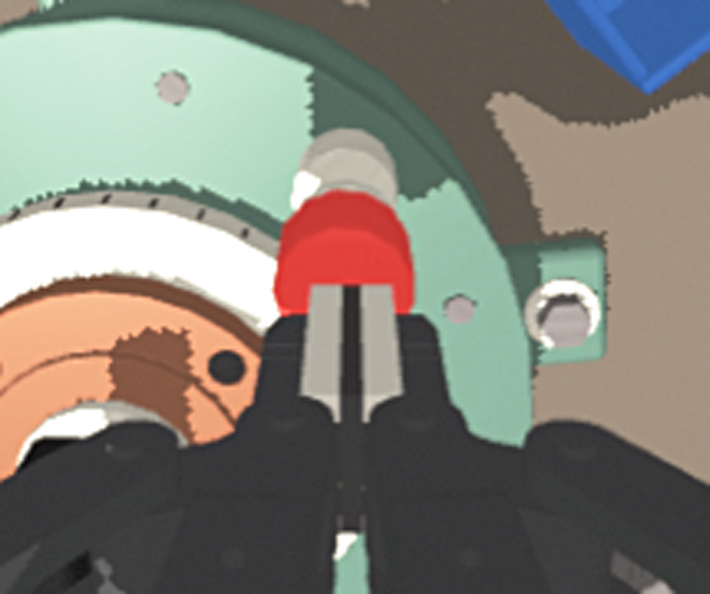

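View pics/s21.png

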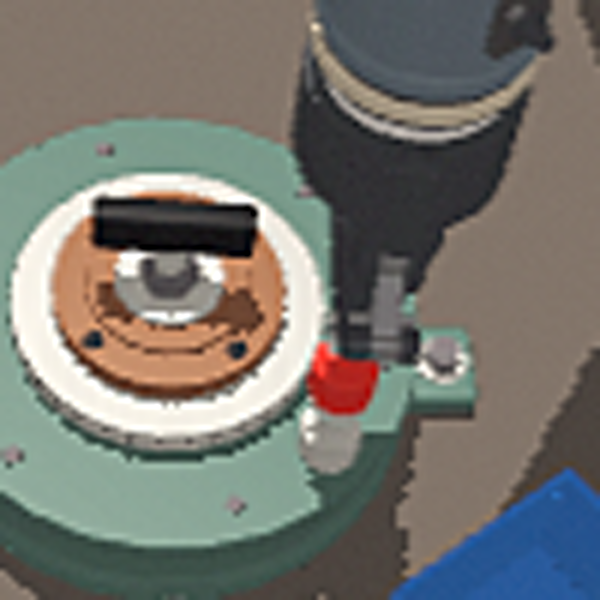

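The shut fingers are centred over the grip. I'll lower in small steps and watch the force.

```bash
cat > fz.py <<'E'
from h import *
import sys
s=env.sense(); print(f'{s["time_s"]:.2f} {(s["ee_pos"]*1e3).round(1)} F {s["wrist_force"].round(1)}'); sys.exit(0 if s["wrist_force"][2]<7.5 else 1)
E
python3 -m pendant '[[[255,0,0,-0.4,0,0,0],[255,0,0,-0.8,0,0,0],[255,0,0,-1.1,0,0,0],[255,0,0,-1.3,0,0,0],[255,0,0,-1.3,0,0,0]]]'>/dev/null; python3 fz.py && python3 -m pendant '[[[255,0,0,-0.05,0,0,0],[255,0,0,-0.1,0,0,0],[255,0,0,-0.15,0,0,0],[255,0,0,-0.2,0,0,0],[255,0,0,-0.2,0,0,0]]]'>/dev/null; python3 fz.py && python3 -m pendant '[[[255,0,0,-0.05,0,0,0],[255,0,0,-0.1,0,0,0],[255,0,0,-0.15,0,0,0],[255,0,0,-0.2,0,0,0],[255,0,0,-0.2,0,0,0]]]'>/dev/null; python3 fz.py && python3 -m pendant '[[[255,0,0,-0.05,0,0,0],[255,0,0,-0.1,0,0,0],[255,0,0,-0.15,0,0,0],[255,0,0,-0.2,0,0,0],[255,0,0,-0.2,0,0,0]]]'>/dev/null; python3 fz.py
```

```text
28.60 [594.6 188.8  99.8] F [-0.6  0.5 -0.3]
29.23 [594.7 188.8  98. ] F [-0.4  0.9  0.2]
29.85 [594.8 188.8  96.2] F [-1.3 -0.6  2.6]
30.48 [594.8 188.8  93.9] F [-1.7 -0.6  1.8]
```

```bash
python3 -m pendant '[[[255,0,0,-0.05,0,0,0],[255,0,0,-0.1,0,0,0],[255,0,0,-0.15,0,0,0],[255,0,0,-0.15,0,0,0],[255,0,0,-0.15,0,0,0]]]'>/dev/null; python3 fz.py && python3 -m pendant '[[[255,0,0,-0.05,0,0,0],[255,0,0,-0.1,0,0,0],[255,0,0,-0.15,0,0,0],[255,0,0,-0.15,0,0,0],[255,0,0,-0.15,0,0,0]]]'>/dev/null; python3 fz.py && python3 -m pendant '[[[255,0,0,-0.05,0,0,0],[255,0,0,-0.1,0,0,0],[255,0,0,-0.15,0,0,0],[255,0,0,-0.15,0,0,0],[255,0,0,-0.15,0,0,0]]]'>/dev/null; python3 fz.py && python3 -m pendant '[[[255,0,0,-0.05,0,0,0],[255,0,0,-0.1,0,0,0],[255,0,0,-0.15,0,0,0],[255,0,0,-0.2,0,0,0],[255,0,0,-0.2,0,0,0]]]'>/dev/null; python3 fz.py
```

```text
31.10 [594.8 188.8  92.5] F [-0.4 -1.   1.8]
31.73 [594.7 188.8  90.9] F [-0.4 -0.7  1.6]
32.35 [594.7 188.8  89.5] F [-0.   0.1  2.6]
32.98 [594.7 188.8  87.4] F [ 0.1 -0.4  2.7]
```

The pin is past the blank-face height and the force is still only about 3 N, so it is entering the hole. Continuing.

```bash
python3 -m pendant '[[[255,0,0,-0.05,0,0,0],[255,0,0,-0.1,0,0,0],[255,0,0,-0.15,0,0,0],[255,0,0,-0.15,0,0,0],[255,0,0,-0.15,0,0,0]]]'>/dev/null; python3 fz.py && python3 -m pendant '[[[255,0,0,-0.05,0,0,0],[255,0,0,-0.1,0,0,0],[255,0,0,-0.15,0,0,0],[255,0,0,-0.2,0,0,0],[255,0,0,-0.2,0,0,0]]]'>/dev/null; python3 fz.py && python3 -m pendant '[[[255,0,0,-0.05,0,0,0],[255,0,0,-0.1,0,0,0],[255,0,0,-0.15,0,0,0],[255,0,0,-0.2,0,0,0],[255,0,0,-0.2,0,0,0]]]'>/dev/null; python3 fz.py && python3 -m pendant '[[[255,0,0,-0.05,0,0,0],[255,0,0,-0.1,0,0,0],[255,0,0,-0.15,0,0,0],[255,0,0,-0.2,0,0,0],[255,0,0,-0.2,0,0,0]]]'>/dev/null; python3 fz.py
```

```text
33.60 [594.7 188.8  86. ] F [0.2 0.2 2.7]
34.23 [594.7 188.8  84. ] F [1.6 0.9 2.8]
34.85 [594.8 188.8  82. ] F [ 1.1 -0.6  2.4]
35.48 [594.7 188.8  80. ] F [0.1 0.1 2. ]
```

```bash
python3 fz.py && python3 -m pendant '[[[255,0,0,-0.05,0,0,0],[255,0,0,-0.1,0,0,0],[255,0,0,-0.15,0,0,0],[255,0,0,-0.15,0,0,0],[255,0,0,-0.15,0,0,0]]]'>/dev/null; python3 fz.py && python3 -m pendant '[[[255,0,0,-0.05,0,0,0],[255,0,0,-0.1,0,0,0],[255,0,0,-0.1,0,0,0],[255,0,0,-0.1,0,0,0],[255,0,0,-0.1,0,0,0]]]'>/dev/null; python3 fz.py && python3 -m pendant '[[[255,0,0,-0.05,0,0,0],[255,0,0,-0.1,0,0,0],[255,0,0,-0.1,0,0,0],[255,0,0,-0.1,0,0,0],[255,0,0,-0.1,0,0,0]]]'>/dev/null; python3 fz.py
```

```text
35.48 [594.7 188.8  80. ] F [0.1 0.1 2. ]
36.10 [594.7 188.8  78.4] F [ 1.5 -0.2  2.7]
36.73 [594.8 188.9  78.3] F [-0.7 -0.1  6.8]
37.35 [594.9 188.8  78.2] F [-2.4 -0.4 13.3]
```

There is a hard stop at 78.3 mm after about 19 mm of travel. I'll retreat and check visually.

```bash
python3 -m pendant '[[[255,0,0,2,0,0,0],[255,0,0,5,0,0,0],[255,0,0,9,0,0,0],[255,-3,-2,12,0,0,0],[255,-8,-5,12,0,0,0]]]' ; python3 -m pendant '[[[255,-5,-4,0,0,0,0],[255,-8,-8,0,0,0,0],[255,-8,-12,0,0,0,0],[255,-8,-16,0,0,0,0],[255,-8,-16,0,0,0,0]]]'
python3 - <<'E'
from h import *
f=imaging.snapshot("scene")[:,:,::-1]; cv2.imwrite("pics/s30.png",f); a=f[170:250,250:340]; cv2.imwrite("pics/s30c.png",cv2.resize(a,None,fx=7,fy=7,interpolation=cv2.INTER_CUBIC))
b=imaging.snapshot("top")[:,:,::-1]; cv2.imwrite("pics/t30.png",b)
c=imaging.calibration("scene")
print(((proj(c,[[.593,.188,.109],[.593,.188,.119],[.593,.188,.075]])-[250,170])*7).round())
E
```

```text
time_s: 37.98
ee_pos: [0.5158, 0.139, 0.1982]
ee_rot: [-0.185, 0.681, 0.185, 0.684]
wrist_force: [0.1, -0.7, -0.1]
opening: -0.0
time_s: 38.6
ee_pos: [0.4336, -0.0241, 0.1962]
ee_rot: [-0.183, 0.684, 0.183, 0.683]
wrist_force: [-0.1, 0.5, -0.7]
opening: 0.0001
[[325. 305.]
 [329. 290.]
 [315. 352.]]
```

View pics/s30c.png

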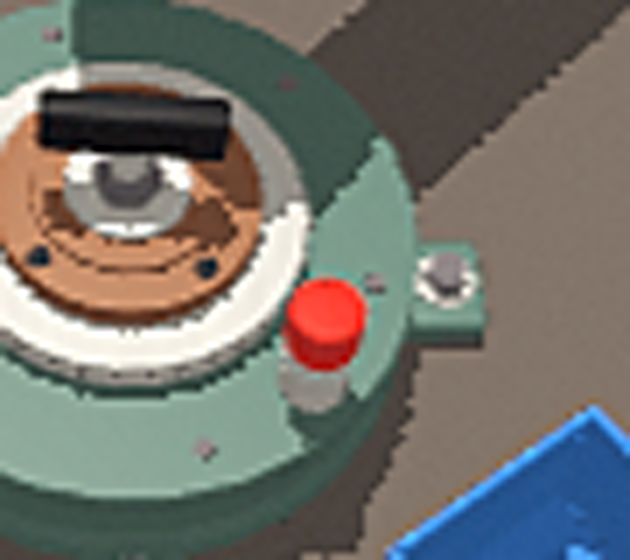

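View pics/t30.png

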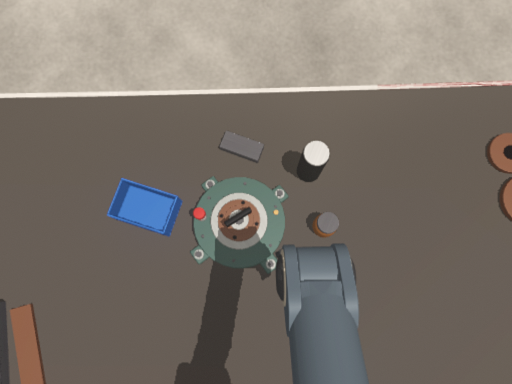

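The grip top is at crop row 308, against 305 predicted for fully home and 290 at the start height. In the top picture the can, jar, bar and bin are at their original pixels, and the arm is clear.

```bash
python3 -m pendant '[[[255,0,0,0,0,0,0],[255,0,0,0,0,0,0],[255,0,0,0,0,0,0],[255,0,0,0,0,0,0],[255,0,0,0,0,0,0]]]'; python3 -c "
from workcell import env
print(env.finish_job())"
```

```text
time_s: 39.33
ee_pos: [0.4347, -0.0211, 0.1966]
ee_rot: [-0.185, 0.682, 0.185, 0.683]
wrist_force: [0.6, -0.0, 0.1]
opening: 0.0001
the job is handed in; nothing more can be done
None
```

The flange is indexed and the lock pin is home, handed in at about 39 s of the 72 s allowed. The system gave no verdict, so this rests on my own checks.

**What I did**
- **Pin up:** I raised the lock pin about 10 mm from its start, to roughly its stop at 20 mm.
- **Turn:** I turned the T-bar about 51° clockwise. The torque dipped to -0.20 N m and then rose to +0.16 N m. I let go there, and the bar stayed in line with the jaws.
- **Pin home:** I pushed the pin down with shut fingers at 2 to 3 N. It passed the blank-face height with no rise in force, then met a hard stop after about 19 mm of travel. The last push read 13 N, with the collar on the bush.

**Last checks**
- **Pin height:** the scene picture puts the grip top within about 2 mm of the fully-home height, which is about as fine as that camera resolves.
- **Bystanders:** the can, jar, steel bar and bin show no visible movement in the top picture, and the arm is clear of everything.

**What disagreed**
- **Fingertip height:** the fingertips sat about 33 mm higher than the reported TCP. My first attempt to grasp the pin therefore closed on top of the grip, pressing it with about 6 N. I corrected for the offset and the second grasp held.

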